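# Kit out the bush tray for a gearbox repair

### The job

Make up the repair kit in the blue tray: stand the flanged bronze bush in the wide round pocket, the small plain bronze bush in the small round pocket and the hex bolt, on its head, in the square pocket, each upright and right down on the pocket floor. The three steel bushes do not belong to the kit: leave them standing where they are.

Things in the scene. Friction and masses are not known exactly. Their poses are not given: they have to be found in the camera images.
- bronze_flanged_center (a point): Yellow bronze bush with a flange at its foot, standing on the flange: flange 48 mm across, body narrower, 38 mm tall; grip it across the outside of the body, above the flange (to the fingers it tapers slightly towards the top). Goes in the wide round pocket. This point is its centre, half-way up, 19 mm above its underside; its z axis is the upright axis, yaw is without meaning.
- bronze_small_center (a point): Small plain yellow bronze bush, a straight cylinder 26 mm across and 34 mm tall, standing on end. Goes in the small round pocket. This point is its centre, half-way up, 17 mm above its underside; its z axis is the upright axis, yaw is without meaning.
- bolt_center (a point): Grey hex bolt standing on its head, shank up: 54 mm tall, head 24 mm across corners (21 mm across flats), shank about 12 mm thick (to the fingers it tapers from head to tip). Goes in the square pocket, head down as it stands. This point is its centre, half-way up, 27 mm above its underside; its z axis is the upright axis, yaw is without meaning.
- wide_pocket (a point): Black insert, 80 x 80 mm, with a wide round (64 mm across) pocket, 6 mm deep, yellow floor. The three inserts lie in a row in any order, 82 mm apart, in a low blue tray (94 x 258 x 13 mm, fixed to the bench). This point is the centre of the pocket floor, 7 mm above the bench; the black top, level with the rim, is 6 mm higher. y runs along the row, x across it, z up.
- small_pocket (a point): Black insert, 80 x 80 mm, with a small round (42 mm across) pocket, 6 mm deep, yellow floor. The three inserts lie in a row in any order, 82 mm apart, in a low blue tray (94 x 258 x 13 mm, fixed to the bench). This point is the centre of the pocket floor, 7 mm above the bench; the black top, level with the rim, is 6 mm higher. y runs along the row, x across it, z up.
- square_pocket (a point): Black insert, 80 x 80 mm, with a square (40 x 40 mm) pocket, 6 mm deep, yellow floor. The three inserts lie in a row in any order, 82 mm apart, in a low blue tray (94 x 258 x 13 mm, fixed to the bench). This point is the centre of the pocket floor, 7 mm above the bench; the black top, level with the rim, is 6 mm higher. y runs along the row, x across it, z up.
- steel_flanged_center (a point): Grey steel bush with a flange at its foot, 42 mm across and 22 mm tall. Does not belong to the kit: leave it. This point is its centre, half-way up, 11 mm above its underside; its z axis is the upright axis, yaw is without meaning.
- steel_plain_center (a point): Plain grey steel bush, 42 mm across and 30 mm tall. Does not belong to the kit: leave it. This point is its centre, half-way up, 15 mm above its underside; its z axis is the upright axis, yaw is without meaning.
- steel_collar_center (a point): Low plain grey steel bush (collar), 46 mm across and 18 mm tall. Does not belong to the kit: leave it. This point is its centre, half-way up, 9 mm above its underside; its z axis is the upright axis, yaw is without meaning.
Not all that is in view belongs to the job. Of the things that look like the part that bears bolt_center, the smaller one is meant.

How it is judged:
By the outcome, as a careful person would: the job done as asked, in the order asked, and still so for the second after the job is handed in, with the robot touching nothing.
It also fails if it takes over 80 s, if anything falls off the work surface, if the arm or the gripper's body presses on something with over 40 N, if the wrist force passes 120 N, or if a joint passes its speed limit or range.

### The arm

A 7-joint arm with a two-finger parallel gripper is mounted at the origin on a cart in front of the work surface, level with it; the furniture and walls round the work are solid. World frame = base frame: x ahead of the robot, y to its left, z up, the work surface at z = 0. Lengths are in m, angles in degrees, forces in N, time in s.
With the tool pointing down it reaches from about 0.425 to 0.875 m from the base axis. Payload 4.7 kg.
Tool frame: the origin (TCP) lies midway between the tips of the shut fingers; the grasp point (between the pads) lies 19 mm behind it; y points along the fingers, x is the direction in which the jaws open and shut, and the axes are right-handed (so a half turn about y gives the same grasp; the last joint's range is limited). The gripper opens to 87 mm and grips with 3 to 60 N. Pads are 19 mm wide; open, the fingers measure 117 mm over their backs; the gripper's body (75 mm by 190 mm) begins 51 mm behind the grasp point.
Start: joints at [70.651, 18.392, -4.016, 83.108, 1.295, 78.541, -3.26], TCP at [0.224, -0.61, 0.223] pointing down, gripper open.
Joint ranges: [-163.93, 163.93], [-17.29, 119.83], [-79.2, 71.16], [3.27, 140.29], [-89.18, 269.18], [5.43, 117.66], [-154.24, 154.24]. Speed limits (degrees/s): [147.25, 147.25, 180, 180, 180, 180, 180].

### API

Orientations are given as [roll, pitch, yaw] about the fixed x, y, z axes, in that order (R = Rz(yaw) Ry(pitch) Rx(roll)).
In Python, from cell import env gives the robot as it stands.
- The arm moves only by the tool carry_out, never from a script. Its argument "targets" is a list of rows, each a list of 2 entries, a list of its own where there are three numbers: the shift along the tool's x, y, z in mm, then the turn, a rotation vector about the tool's x, y, z in degrees. A call has 1 to 12 rows; each row shifts and turns the commanded pose from where the row before left it, along the tool's axes as they then stand; what a row does not reach is not made up. A row lasts 1/10 s, in which the tool goes at most 50 mm and 8.59 degrees, less where a joint would pass 70% of its speed; a pose out of reach is approached as far as the arm can. A call with a gripper value outside its range is refused whole. "jaw" is the opening, from 0 (shut) to 1 (fully open), set as the call begins (left out, the last holds). The fingers move at their own pace and stop on an object; "squeeze" is the grip in N (left out, the last holds). Time passes only in rows, so rows that do not move let the fingers close. It gives the time, the measured TCP pose, the force and the opening at its end, in the units of the state.
- env.get_obs(): the state, without advancing time (a new reading comes with each control period).
- env.read_camera(name): name is "side" or "top" or "wrist"; returns the picture (480x640x3 uint8, red, green, blue); there is no depth.
- env.get_calibration(name): a dict with "fx", "fy", "cx", "cy" (pixels), "R" (3x3) and "t" (3): a world point X has camera coordinates R X + t; the wrist camera has in their place "hand_eye" (4x4, takes a point from camera to tool coordinates, whose origin is the TCP and whose axes are the tool frame's). Camera axes: x right, y down, z forward; pixel columns grow to the right and rows downward; lengths in m; the calibration is good to about 2 mm. The wrist camera is an equidistant fisheye: a pixel r from the principal point sees the ray r / f radians off the axis. A picture is of the moment at which its call begins: read the wrist's pose just before it. get_calibration takes no time and is no camera call.
- env.sign_off(): hands the job in, once; it reports no verdict.
Trained networks look in the newest picture that a camera, given by its name, has taken for a name from the list of things; names that differ only in an ending like _2 or _b are one class to them, and where a whole thing is asked for, a point or a joint stands for the part that bears it (a point fixed in the world has none). Each returns a list of dicts, best first, with "p" (0 to 1); they miss things now and then, are a little off and sometimes report something else, mostly with a low value. They report only what shows in the picture. A call takes as long as a camera call. They do not tell look-alikes from the thing itself.
- env.outline_of(camera, label): "mask" (480x640 bool, what is visible of it) and "xy" ([column, row] in pixels, amid what is visible of it).
The state is a dict: "time_s": time; "qpos": joint angles; "joint_velocities": joint speeds; "effort": joint torques, N m; "tool_pos": TCP position; "tool_rot": TCP orientation; "force": force on the tool from outside, world axes, zero at the start; "wrist_torque": the same for the moment, N m; "grip_width": finger opening in m.
Only numpy, scipy, OpenCV 4.12 (cv2) and the standard library are available. Lean on these libraries where they do the work, as an engineer would, in place of code of your own. Each camera call takes 0.05 s, during which the arm holds its last target.

## Working session

There is one attempt and no reset: what is moved stays moved. The work goes in short steps, Python scripts to look and compute and a tool call to move; the robot and the scene stay as the last step left them, time stands still between calls to the robot, and variables do not carry over. Pictures are saved under pics/ and viewed, and the job is handed in when it is done.

Besides the shell and the picture viewer there is one more tool, called after "Emit:" as a command line: name --argument value ..., lists and objects as JSON in quotes. carry_out: Moves the arm, as the interface text tells. Its arguments: {"type":"object","properties":{"targets":{"type":"array","items":{"type":"array"}},"jaw":{"type":"number"},"squeeze":{"type":"number"}},"required":["targets"]}

```bash
ls; mkdir -p pics; python3 - <<'E'
from cell import env
import cv2,numpy as np
o=env.get_obs()
print({k:np.round(v,3).tolist() for k,v in o.items()})
for n in ["side","top","wrist"]:
    im=env.read_camera(n); cv2.imwrite(f"pics/{n}0.png",im[:,:,::-1])
    print(n,env.get_calibration(n))
E
```

```text
pics
{'time_s': 0.0, 'qpos': [70.651, 18.438, -4.014, 83.176, 1.295, 78.54, -3.261], 'joint_velocities': [0.109, -0.058, 0.029, 0.037, 0.017, 0.094, 0.103], 'effort': [-0.0, -49.13, -0.404, -31.253, -0.064, 0.044, 0.0], 'tool_pos': [0.224, -0.61, 0.221], 'tool_rot': [-90.007, 0.109, -69.843], 'force': [-0.686, 0.707, -0.483], 'wrist_torque': [0.009, 0.017, -0.005], 'grip_width': 0.087}
side {'fx': 451.7034174935601, 'fy': 451.7034174935601, 'cx': 321.9287252766518, 'cy': 236.89030711989042, 'R': array([[-0.99354183, -0.11320294,  0.00772855],
       [-0.07643881,  0.61742589, -0.78290637],
       [ 0.0838555 , -0.77844099, -0.62209154]]), 't': array([0.54385553, 0.09787621, 0.97547423])}
top {'fx': 540.3136243291353, 'fy': 540.3136243291353, 'cx': 317.18542240696524, 'cy': 226.68429735038416, 'R': array([[-0.0041977 , -0.9999178 ,  0.0121148 ],
       [-0.98681357,  0.00218179, -0.16184628],
       [ 0.16180654, -0.01263444, -0.98674161]]), 't': array([-0.02073038,  0.56789201,  1.16149867])}
wrist {'fx': 371.64829954431775, 'fy': 371.64829954431775, 'cx': 317.2877045802228, 'cy': 242.32677411010698, 'hand_eye': array([[ 9.99999959e-01,  1.09681012e-04, -2.64214733e-04,
         7.13468505e-04],
       [ 2.83477275e-04, -2.55715443e-01,  9.66752053e-01,
        -1.61868725e-01],
       [ 3.84705566e-05, -9.66752088e-01, -2.55715463e-01,
         6.91228434e-02],
       [ 0.00000000e+00,  0.00000000e+00,  0.00000000e+00,
         1.00000000e+00]])}
```

View pics/top0.png

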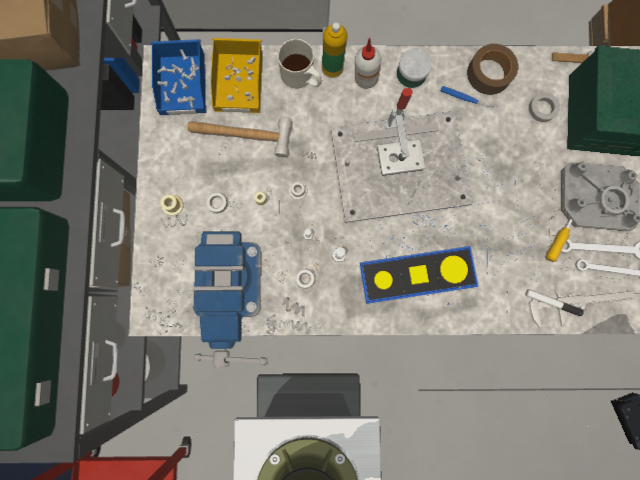

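View pics/side0.png

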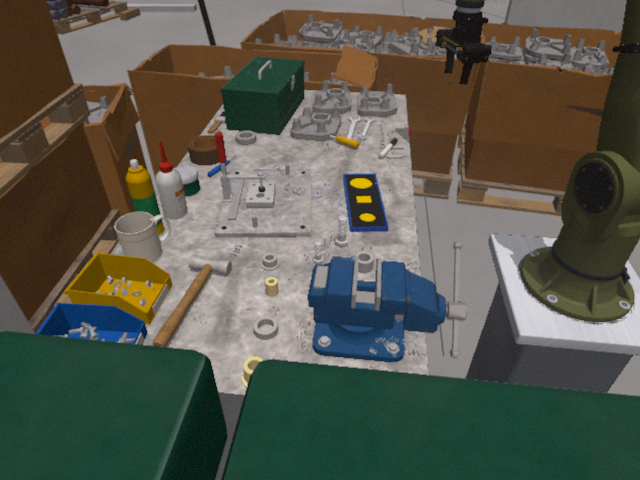

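View pics/wrist0.png

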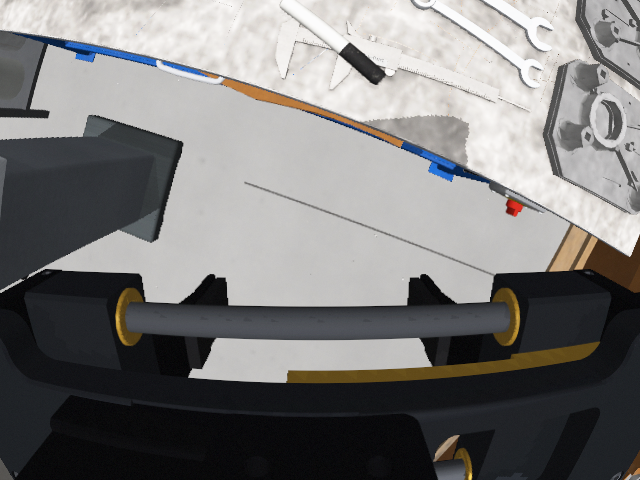

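```bash
cat > h.py <<'E'
import numpy as np, cv2
from cell import env
from scipy.spatial.transform import Rotation as Ro
def ray(cam,uv):
    c=env.get_calibration(cam)
    d=np.array([(uv[0]-c['cx'])/c['fx'],(uv[1]-c['cy'])/c['fy'],1.])
    R=np.array(c['R']);t=np.array(c['t'])
    return -R.T@t, R.T@d
def onplane(cam,uv,z):
    o,d=ray(cam,uv); return o+d*(z-o[2])/d[2]
def proj(cam,X):
    c=env.get_calibration(cam); p=np.array(c['R'])@X+np.array(c['t'])
    return np.array([c['fx']*p[0]/p[2]+c['cx'],c['fy']*p[1]/p[2]+c['cy']])
E
python3 - <<'E'
from h import *
zs=dict(bronze_flanged_center=.019,bronze_small_center=.017,bolt_center=.027,wide_pocket=.007,small_pocket=.007,square_pocket=.007,steel_flanged_center=.011,steel_plain_center=.015,steel_collar_center=.009)
for cam in ["top","side"]:
    im=env.read_camera(cam)
    for n,z in zs.items():
        for r in env.outline_of(cam,n)[:3]:
            m=r['mask'];ys,xs=np.nonzero(m)
            c=((xs.min()+xs.max())/2,(ys.min()+ys.max())/2)
            print(cam,n,round(r['p'],2),np.round(r['xy'],1),(xs.min(),xs.max(),ys.min(),ys.max()),m.sum(),np.round(onplane(cam,c,z),4)[:2])
im=env.read_camera("top")[170:310,140:360]
cv2.imwrite("pics/topcrop.png",cv2.resize(im[:,:,::-1],None,fx=3.6,fy=3.6,interpolation=cv2.INTER_CUBIC))
im=env.read_camera("side")[180:390,210:410]
cv2.imwrite("pics/sidecrop.png",cv2.resize(im[:,:,::-1],None,fx=2.8,fy=2.8,interpolation=cv2.INTER_CUBIC))
E
```

```text
top bronze_flanged_center 0.72 [308.  235.8] (np.int64(304), np.int64(313), np.int64(229), np.int64(239)) 87 [ 0.5554 -0.003 ]
top bronze_flanged_center 0.71 [173.3 204.9] (np.int64(161), np.int64(183), np.int64(194), np.int64(214)) 386 [0.6258 0.3101]
top bronze_flanged_center 0.66 [211.  197.8] (np.int64(207), np.int64(227), np.int64(192), np.int64(212)) 245 [0.6303 0.2072]
top bronze_small_center 0.59 [258.4 197.4] (np.int64(255), np.int64(265), np.int64(192), np.int64(203)) 100 [0.6412 0.1088]
top bronze_small_center 0.59 [308.4 275.1] (np.int64(296), np.int64(314), np.int64(268), np.int64(288)) 210 [0.4554 0.005 ]
top bolt_center 0.65 [337.8 255.7] (np.int64(333), np.int64(345), np.int64(247), np.int64(261)) 151 [ 0.5085 -0.0717]
top bolt_center 0.44 [307.6 236.1] (np.int64(304), np.int64(312), np.int64(229), np.int64(239)) 78 [ 0.5542 -0.0019]
top wide_pocket 0.92 [454.2 268.5] (np.int64(435), np.int64(474), np.int64(249), np.int64(288)) 1254 [ 0.4767 -0.3368]
top small_pocket 0.85 [381.1 280. ] (np.int64(364), np.int64(403), np.int64(260), np.int64(299)) 1237 [ 0.4521 -0.1735]
[... 1018 characters left out ...]
] (np.int64(346), np.int64(375), np.int64(174), np.int64(189)) 412 [ 0.4768 -0.3447]
side small_pocket 0.61 [364.5 214.8] (np.int64(349), np.int64(384), np.int64(207), np.int64(227)) 632 [ 0.4536 -0.1752]
side square_pocket 0.72 [362.5 198.5] (np.int64(348), np.int64(380), np.int64(190), np.int64(206)) 519 [ 0.4635 -0.2615]
side steel_flanged_center 0.75 [268.6 260.7] (np.int64(260), np.int64(277), np.int64(252), np.int64(269)) 256 [0.6647 0.0229]
side steel_plain_center 0.87 [364.9 260.8] (np.int64(356), np.int64(372), np.int64(251), np.int64(272)) 296 [0.4532 0.0049]
side steel_collar_center 0.88 [264.6 325. ] (np.int64(253), np.int64(277), np.int64(315), np.int64(339)) 451 [0.6327 0.2091]
```

View pics/topcrop.png

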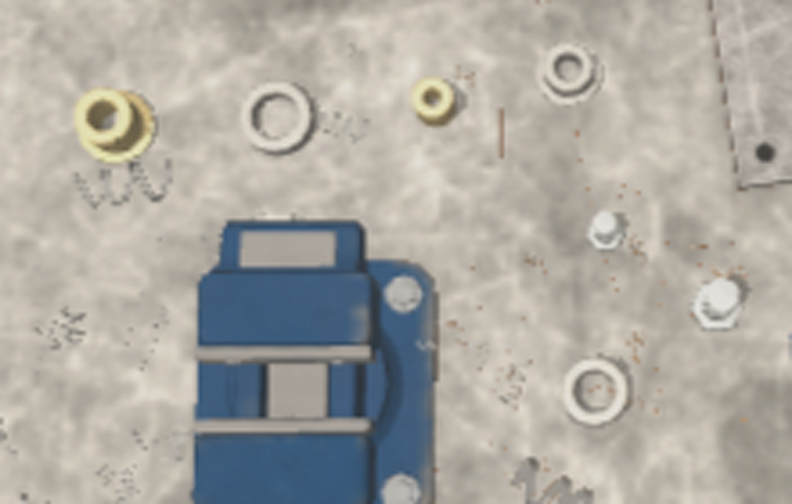

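View pics/sidecrop.png

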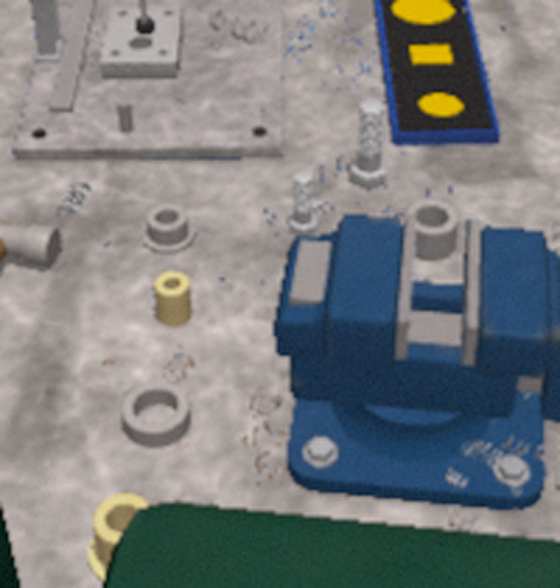

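```bash
python3 - <<'E'
from h import *
g=lambda x,y:(x/3.6+140-.36,y/3.6+170-.36)
for n,c,z in [("fl top",(105,116),.038),("fl flange",(118,127),.006),("small top",(433,98),.034),("small bot",(436,107),.003),("bolt tip",(606,220),.054),("bolt head",(605,232),.006)]:
    print(n,onplane("top",g(*c),z).round(4))
im=env.read_camera("top"); hsv=cv2.cvtColor(im,cv2.COLOR_RGB2HSV)
m=((hsv[:,:,0]>24)&(hsv[:,:,0]<34)&(hsv[:,:,1]>200)&(hsv[:,:,2]>150)).astype('uint8'); m[:,:355]=0;m[:245]=0;m[305:]=0
n,l,s,c=cv2.connectedComponentsWithStats(m)
P=[]
for i in range(1,n):
    if s[i,4]>50:
        p=onplane("top",c[i],.007);P.append(p);print(s[i],c[i].round(1),p.round(4))
c=env.get_calibration("top");print(-np.array(c['R']).T@c['t'])
P=sorted(P,key=lambda p:p[1]);d=P[-1]-P[0];print(d,np.linalg.norm(d))
b=((hsv[:,:,0]>100)&(hsv[:,:,0]<125)&(hsv[:,:,1]>120)).astype('uint8');b[:,:355]=0;b[:,485:]=0;b[:240]=0;b[310:]=0
q=cv2.boxPoints(cv2.minAreaRect(np.argwhere(b)[:,::-1].astype('float32')));q=[onplane("top",x,.013) for x in q];print(np.round(q,4),np.mean(q,0))
E
```

```text
fl top [0.6268 0.3126 0.038 ]
fl flange [0.6263 0.3125 0.006 ]
small top [0.6389 0.1074 0.034 ]
small bot [0.6398 0.1083 0.003 ]
bolt tip [ 0.5575 -0.002   0.054 ]
bolt head [ 0.5572 -0.0011  0.006 ]
[440 256  28  27 587] [453.8 268.9] [ 0.4758 -0.3351  0.007 ]
[409 265  20  19 293] [418.5 274. ] [ 0.4643 -0.2538  0.007 ]
[375 271  18  18 253] [383.1 279.5] [ 0.4522 -0.1726  0.007 ]
[ 0.37237844 -0.00729282  1.23826143]
[-0.02360735  0.16245412  0.        ] 0.16416043757046778
[[ 0.4905 -0.1189  0.013 ]
 [ 0.5288 -0.3762  0.013 ]
 [ 0.4363 -0.3856  0.013 ]
 [ 0.3991 -0.1312  0.013 ]] [ 0.46367997 -0.25295258  0.013     ]
```

```bash
cat >> h.py <<'E'
def plan(goals,start=None,step=45,ang=8):
    """goals: [(x,y,z,yaw)] ; prints rows"""
    if start is None:
        o=env.get_obs(); p=np.array(o['tool_pos']); yaw=o['tool_rot'][2]; print('at',p.round(4),np.round(o['tool_rot'],2))
    else: p=np.array(start[:3]);yaw=start[3]
    rows=[]
    for g in goals:
        n=int(max(np.ceil(np.linalg.norm(np.array(g[:3])-p)*1000/step),np.ceil(abs(g[3]-yaw)/ang),1))
        for i in range(n):
            k=n-i
            R=Ro.from_euler('xyz',[-90,0,yaw],degrees=True).as_matrix()
            d=(np.array(g[:3])-p)/k; s=np.round(R.T@d*1000,1); a=np.round((g[3]-yaw)/k,1)
            rows.append([s.tolist(),[0,-a,0]]); p=p+R@s/1000; yaw+=a
    for r in range(0,len(rows),12): print(len(rows[r:r+12]),rows[r:r+12])
E
python3 - <<'E'
from h import *
plan([(.5,-.15,.24,0),(.60,.25,.22,0)])
E
```

```text
at [ 0.2239 -0.6102  0.2226] [-9.001e+01 -1.000e-02 -6.984e+01]
12 [[[-28.1, -1.4, 34.8], [0, np.float64(-5.8), 0]], [[-24.4, -1.5, 37.5], [0, np.float64(-5.8), 0]], [[-20.5, -1.4, 39.7], [0, np.float64(-5.8), 0]], [[-16.4, -1.5, 41.6], [0, np.float64(-5.8), 0]], [[-12.1, -1.4, 43.1], [0, np.float64(-5.8), 0]], [[-7.7, -1.5, 44.1], [0, np.float64(-5.8), 0]], [[-3.2, -1.4, 44.6], [0, np.float64(-5.8), 0]], [[1.3, -1.5, 44.7], [0, np.float64(-5.8), 0]], [[5.9, -1.4, 44.3], [0, np.float64(-5.9), 0]], [[10.4, -1.5, 43.5], [0, np.float64(-5.8), 0]], [[14.7, -1.4, 42.2], [0, np.float64(-5.9), 0]], [[19.0, -1.5, 40.5], [0, np.float64(-5.8), 0]]]
10 [[[10.0, 2.0, 40.0], [0, np.float64(-0.0), 0]], [[10.0, 2.0, 40.0], [0, np.float64(-0.0), 0]], [[10.0, 2.0, 40.0], [0, np.float64(-0.0), 0]], [[10.0, 2.0, 40.0], [0, np.float64(-0.0), 0]], [[10.0, 2.0, 40.0], [0, np.float64(-0.0), 0]], [[9.9, 2.0, 40.0], [0, np.float64(-0.0), 0]], [[10.0, 2.0, 40.0], [0, np.float64(-0.0), 0]], [[9.9, 2.0, 40.0], [0, np.float64(-0.0), 0]], [[10.0, 2.0, 40.0], [0, np.float64(-0.0), 0]], [[9.9, 2.0, 40.1], [0, np.float64(-0.0), 0]]]
```

Emit:
carry_out --targets '[[[-28, -1.5, 35], [0, -5.8, 0]], [[-24, -1.5, 37.5], [0, -5.8, 0]], [[-20.5, -1.5, 40], [0, -5.8, 0]], [[-16.5, -1.5, 41.5], [0, -5.8, 0]], [[-12, -1.5, 43], [0, -5.8, 0]], [[-7.5, -1.5, 44], [0, -5.8, 0]], [[-3, -1.5, 44.5], [0, -5.8, 0]], [[1.5, -1.5, 44.5], [0, -5.8, 0]], [[6, -1.5, 44], [0, -5.9, 0]], [[10.5, -1.5, 43.5], [0, -5.8, 0]], [[14.5, -1.5, 42], [0, -5.9, 0]], [[19, -1.5, 40.5], [0, -5.8, 0]]]' --jaw 0.85 --squeeze 30

```text
time_s: 2.5
tool_pos: [0.5013, -0.15, 0.241]
tool_rot: [-90.1, -0.0, 0.2]
force: [-0.5, -0.1, -1.0]
grip_width: 0.0743
```

Emit:
carry_out --targets '[[[10, 2, 40], [0, 0, 0]], [[10, 2, 40], [0, 0, 0]], [[10, 2, 40], [0, 0, 0]], [[10, 2, 40], [0, 0, 0]], [[10, 2, 40], [0, 0, 0]], [[10, 2, 40], [0, 0, 0]], [[10, 2, 40], [0, 0, 0]], [[10, 2, 40], [0, 0, 0]], [[10, 2, 40], [0, 0, 0]], [[10, 2, 35], [0, 0, 0]], [[0, 0, 0], [0, 0, 0]], [[0, 0, 0], [0, 0, 0]]]'

```text
time_s: 3.7
tool_pos: [0.6005, 0.2443, 0.22]
tool_rot: [-90.0, 0.1, 0.1]
force: [-0.1, -0.7, 1.1]
grip_width: 0.0743
```

```bash
cat >> h.py <<'E'
def wproj(X,o=None):
    o=o or env.get_obs(); c=env.get_calibration("wrist"); H=np.array(c['hand_eye'])
    R=Ro.from_euler('xyz',o['tool_rot'],degrees=True).as_matrix()
    pt=R.T@(np.array(X)-o['tool_pos']); pc=H[:3,:3].T@(pt-H[:3,3])
    th=np.arctan2(np.hypot(pc[0],pc[1]),pc[2]); ph=np.arctan2(pc[1],pc[0]); r=c['fx']*th
    return c['cx']+r*np.cos(ph),c['cy']+r*np.sin(ph)
def circ(im,c,r,z,col):
    o=env.get_obs()
    pts=[wproj((c[0]+r*np.cos(a),c[1]+r*np.sin(a),z),o) for a in np.linspace(0,6.28,40)]
    cv2.polylines(im,[np.array(pts).round().astype('int32')],True,col,1)
E
python3 - <<'E'
from h import *
o=env.get_obs();print(o['time_s'],np.round(o['tool_pos'],4),np.round(o['tool_rot'],2))
im=env.read_camera("wrist")[:,:,::-1].copy()
cv2.imwrite("pics/w1raw.png",im)
circ(im,(.6265,.3125),.024,0.0,(0,0,255));circ(im,(.6265,.3125),.017,.038,(255,0,0))
circ(im,(.6395,.108),.013,.034,(255,0,0))
cv2.imwrite("pics/w1.png",im)
E
```

```text
3.7 [0.6005 0.2443 0.22  ] [-9.001e+01  5.000e-02  8.000e-02]
```

View pics/w1.png

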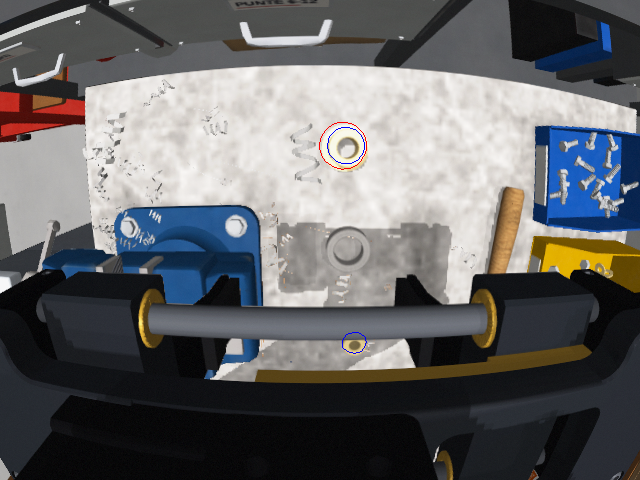

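```bash
python3 - <<'E'
import cv2
a=cv2.imread("pics/w1.png")[110:190,300:400];b=cv2.imread("pics/w1raw.png")[110:190,300:400]
import numpy as np
cv2.imwrite("pics/w1c.png",cv2.resize(np.hstack([a,b]),None,fx=4,fy=4,interpolation=cv2.INTER_NEAREST))
E
```

```text
(no output)
```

View pics/w1c.png

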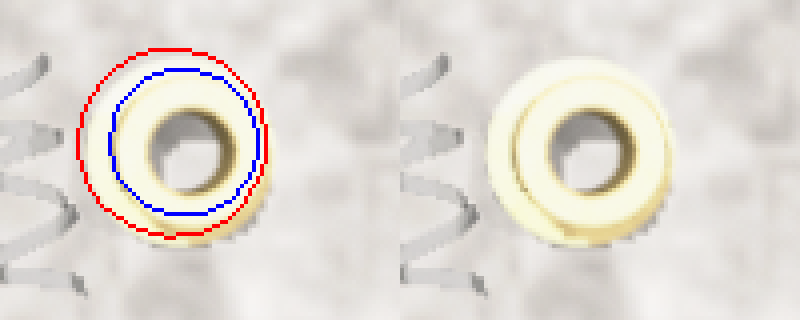

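Emit:
carry_out --targets '[[[14, 5, 33], [0, 0, 0]], [[13.5, 20, 33.5], [0, 0, 0]], [[0, 40, 0], [0, 0, 0]], [[0, 45, 0], [0, 0, 0]], [[0, 40, 0], [0, 0, 0]], [[0, 30, 0], [0, 0, 0]], [[0, 15, 0], [0, 0, 0]], [[0, 7, 0], [0, 0, 0]], [[0, 5, 0], [0, 0, 0]], [[0, 0, 0], [0, 0, 0]], [[0, 0, 0], [0, 0, 0]]]'

```text
time_s: 4.85
tool_pos: [0.6295, 0.3104, 0.0153]
tool_rot: [-89.9, -0.1, -0.1]
force: [-0.1, -0.6, 0.1]
grip_width: 0.0743
```

```bash
python3 - <<'E'
from h import *
o=env.get_obs();print(o['time_s'],np.round(o['tool_pos'],4),np.round(o['tool_rot'],2))
im=env.read_camera("wrist")[:,:,::-1].copy()
cv2.imwrite("pics/w2.png",im)
im=env.read_camera("side")[300:400,200:320,::-1]
cv2.imwrite("pics/s2.png",cv2.resize(im,None,fx=5,fy=5))
E
```

```text
4.85 [0.6295 0.3104 0.0153] [-8.994e+01 -1.400e-01 -6.000e-02]
```

View pics/w2.png

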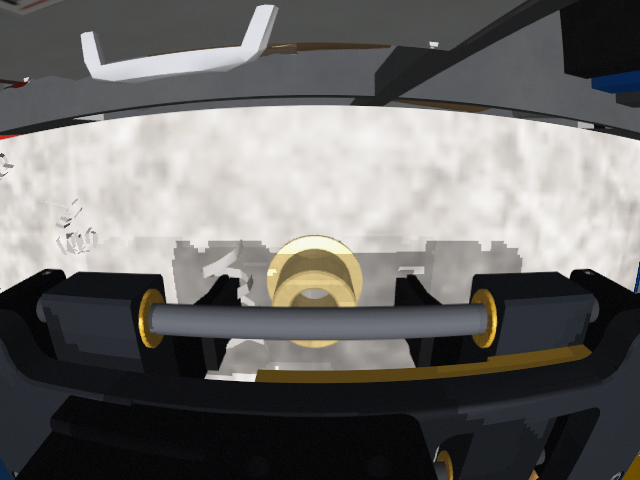

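View pics/s2.png

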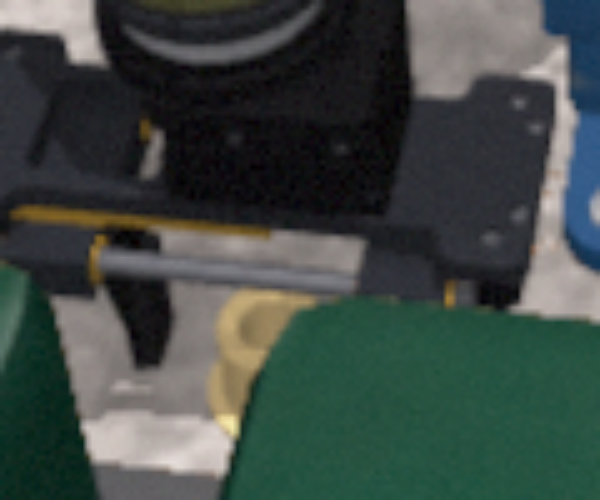

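```bash
python3 - <<'E'
from h import *
o=env.get_obs();p=o['tool_pos']
for dy in(-.003,0,.003):
  print([np.round(wproj((p[0]+s*r,p[1]+dy+t*r,z),o),1) for r,z,s,t in[(.017,.038,0,1),(.017,.038,1,0),(.017,.038,-1,0),(.024,.006,0,1)]])
a=cv2.imread("pics/w2.png")[220:360,240:390];cv2.imwrite("pics/w2c.png",cv2.resize(a,None,fx=4,fy=4))
E
```

```text
[array([317.8, 285.9]), array([358.4, 323.2]), array([277.1, 323.3]), array([317.6, 247.6])]
[array([317.8, 278.8]), array([358.7, 316.8]), array([276.8, 316.9]), array([317.6, 241.6])]
[array([317.8, 271.7]), array([359. , 310.3]), array([276.5, 310.4]), array([317.6, 235.4])]
```

View pics/w2c.png

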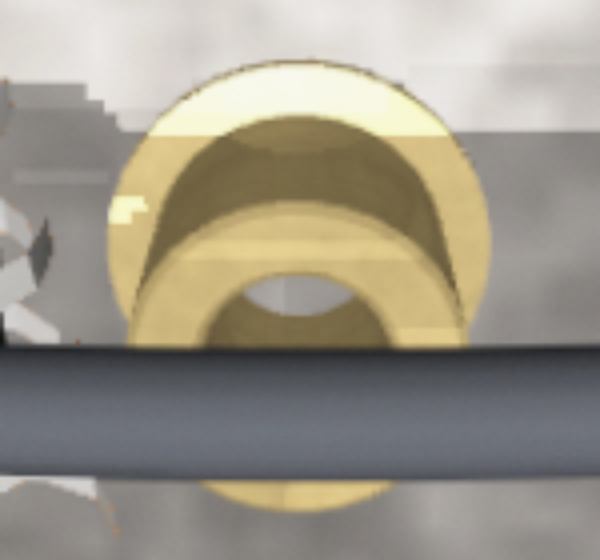

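Emit:
carry_out --targets '[[[-1, 1, 2.5], [0, 0, 0]], [[0, 2, 0.5], [0, 0, 0]], [[0, 0, 0], [0, 0, 0]]]'

```text
time_s: 5.25
tool_pos: [0.6271, 0.3131, 0.0102]
tool_rot: [-90.0, 0.0, -0.0]
force: [0.5, -0.9, -0.4]
grip_width: 0.0739
```

Emit:
carry_out --targets '[[[0, 0, 0], [0, 0, 0]], [[0, 0, 0], [0, 0, 0]], [[0, 0, 0], [0, 0, 0]], [[0, 0, 0], [0, 0, 0]], [[0, 0, 0], [0, 0, 0]], [[0, 0, 0], [0, 0, 0]], [[0, 0, 0], [0, 0, 0]], [[0, 0, 0], [0, 0, 0]]]' --jaw 0 --squeeze 35

```text
time_s: 6.05
tool_pos: [0.6275, 0.3128, 0.0104]
tool_rot: [-90.0, -0.0, -0.0]
force: [1.4, 1.0, -0.2]
grip_width: 0.042
```

Emit:
carry_out --targets '[[[0, 0, 0], [0, 0, 0]], [[0, 0, 0], [0, 0, 0]], [[0, 0, 0], [0, 0, 0]]]'

```text
time_s: 6.35
tool_pos: [0.6274, 0.3128, 0.0104]
tool_rot: [-90.0, 0.0, -0.0]
force: [0.7, -0.3, -1.2]
grip_width: 0.0421
```

```bash
python3 - <<'E'
from h import *
a=env.read_camera("wrist")[200:400,200:440,::-1];cv2.imwrite("pics/w3c.png",cv2.resize(a,None,fx=3,fy=3))
E
```

```text
(no output)
```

View pics/w3c.png

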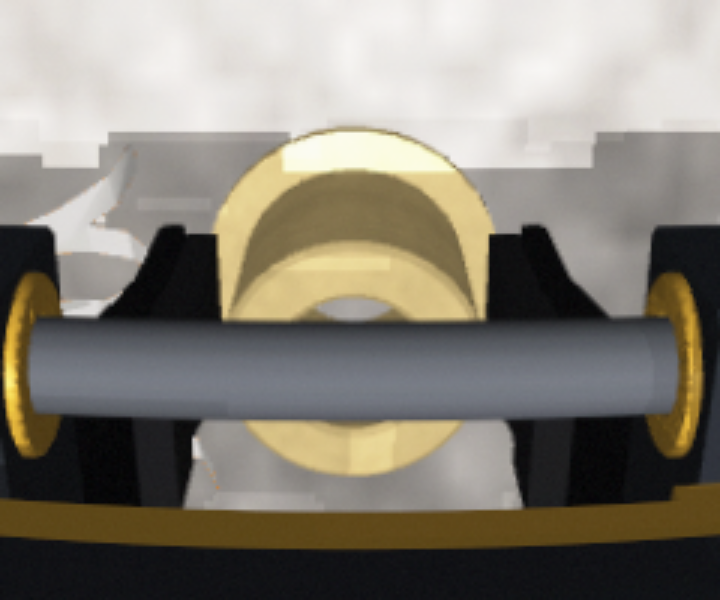

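Emit:
carry_out --targets '[[[0, -3, 0], [0, 0, 0]], [[0, -5, 0], [0, 0, 0]], [[0, -10, 0], [0, 0, 0]], [[0, -12, 0], [0, 0, 0]], [[0, 0, 0], [0, 0, 0]], [[0, 0, 0], [0, 0, 0]]]'

```text
time_s: 7.0
tool_pos: [0.6279, 0.3131, 0.0414]
tool_rot: [-90.0, -0.1, -0.0]
force: [-0.4, -0.2, -1.7]
grip_width: 0.0421
```

```bash
python3 - <<'E'
from h import *
a=env.read_camera("wrist")[200:400,200:440,::-1];cv2.imwrite("pics/w4c.png",cv2.resize(a,None,fx=3,fy=3))
im=env.read_camera("side")[280:400,200:320,::-1]
cv2.imwrite("pics/s4.png",cv2.resize(im,None,fx=4,fy=4))
E
```

```text
(no output)
```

View pics/w4c.png

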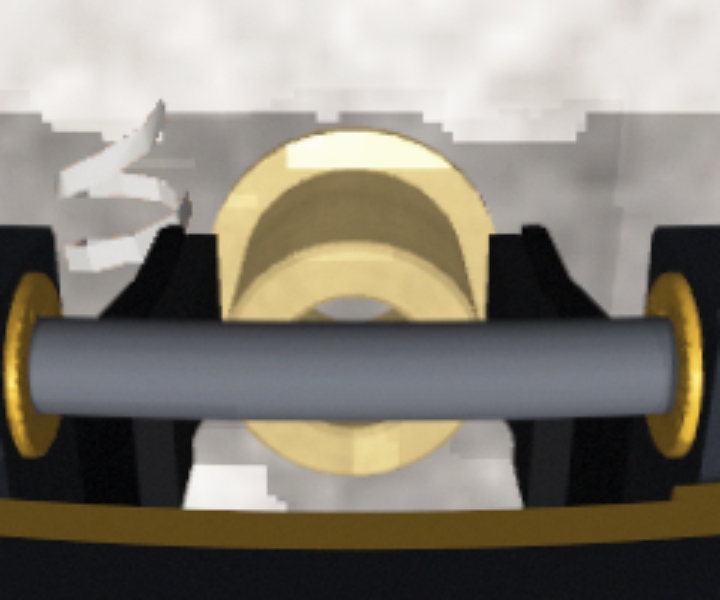

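View pics/s4.png

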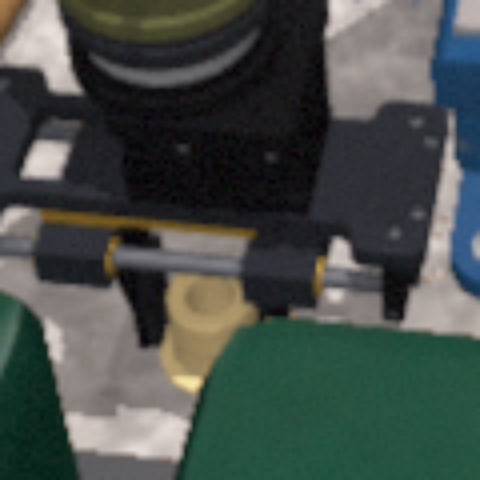

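Emit:
carry_out --targets '[[[0, -30, 0], [0, 0, 0]], [[0, -45, 0], [0, 0, 0]], [[0, -45, 0], [0, 0, 0]], [[0, -40, -15], [0, 0, 0]], [[-6, -30, -30], [0, 0, 0]], [[-10, -10, -42], [0, 0, 0]], [[-10, 0, -43], [0, 0, 0]], [[-10, 0, -43], [0, 0, 0]], [[-10, 0, -43], [0, 0, 0]], [[-10, 0, -43], [0, 0, 0]], [[-10, 0, -43], [0, 0, 0]], [[-10, 0, -43], [0, 0, 0]]]'

```text
time_s: 8.3
tool_pos: [0.5502, -0.0337, 0.2402]
tool_rot: [-90.0, 0.0, -0.0]
force: [1.5, -0.6, -1.2]
grip_width: 0.042
```

Emit:
carry_out --targets '[[[-10, 0, -43], [0, 0, 0]], [[-10, 0, -43], [0, 0, 0]], [[-10, 0, -43], [0, 0, 0]], [[-10, 0, -43], [0, 0, 0]], [[-10, 10, -43], [0, 0, 0]], [[-10, 25, -43], [0, 0, 0]], [[-10, 30, -35], [0, 0, 0]], [[-6, 30, -20], [0, 0, 0]], [[0, 30, 0], [0, 0, 0]], [[0, 20, 0], [0, 0, 0]], [[0, 0, 0], [0, 0, 0]], [[0, 0, 0], [0, 0, 0]]]'

```text
time_s: 9.5
tool_pos: [0.4752, -0.344, 0.096]
tool_rot: [-90.0, 0.0, -0.0]
force: [0.3, 0.0, -1.1]
grip_width: 0.0421
```

```bash
python3 - <<'E'
from h import *
im=env.read_camera("wrist")[:,:,::-1].copy();cv2.imwrite("pics/w5raw.png",im)
circ(im,(.4758,-.3351),.032,.013,(0,0,255));circ(im,(.4522,-.1726),.021,.013,(0,0,255))
cv2.imwrite("pics/w5.png",im)
plan([(.4758,-.3351,.04,0)])
E
```

```text
at [ 0.4759 -0.3445  0.097 ] [-9.005e+01 -7.000e-02 -1.000e-02]
2 [[[-0.1, 28.5, 4.7], [0, np.float64(-0.0), 0]], [[-0.0, 28.5, 4.7], [0, np.float64(-0.0), 0]]]
```

View pics/w5.png

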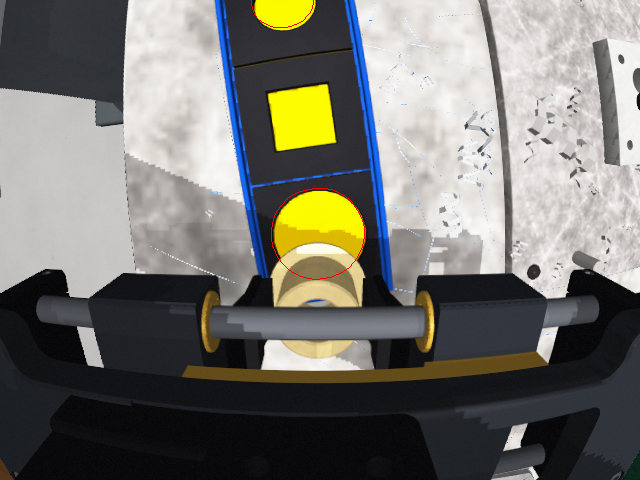

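Emit:
carry_out --targets '[[[0, 20, 5], [0, 0, 0]], [[0, 25, 4], [0, 0, 0]], [[0, 18, 0], [0, 0, 0]], [[0, 8, 0], [0, 0, 0]], [[0, 4, 0], [0, 0, 0]], [[0, 2, 0], [0, 0, 0]], [[0, 1, 0], [0, 0, 0]], [[0, 0, 0], [0, 0, 0]]]'

```text
time_s: 10.35
tool_pos: [0.4756, -0.3358, 0.0187]
tool_rot: [-90.1, -0.1, -0.1]
force: [-0.4, -0.3, -1.8]
grip_width: 0.0421
```

```bash
python3 - <<'E'
from h import *
im=env.read_camera("wrist")[:,:,::-1].copy()
a=im[150:400,200:440];cv2.imwrite("pics/w6.png",cv2.resize(a,None,fx=2.3,fy=2.3))
o=env.get_obs();print(o['tool_pos'].round(4) if hasattr(o['tool_pos'],'round') else o['tool_pos'],o['force'])
E
```

```text
[ 0.4756 -0.3358  0.0187] [-0.13859971  0.15702051 -1.47432091]
```

View pics/w6.png

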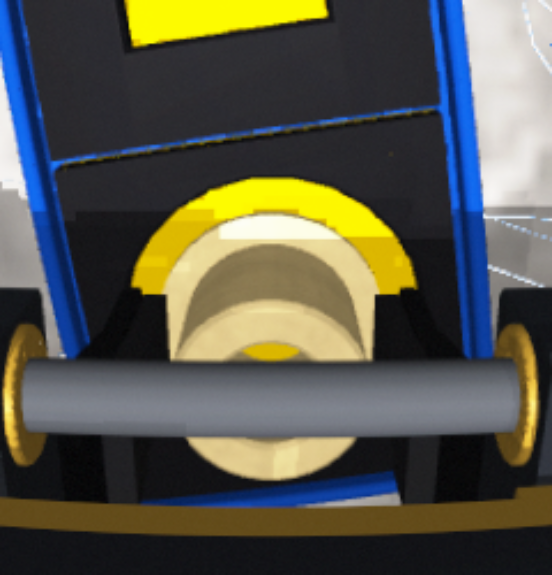

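Emit:
carry_out --targets '[[[0, 1, 0], [0, 0, 0]], [[0, 0.5, 0], [0, 0, 0]], [[0, 0, 0], [0, 0, 0]], [[0, 0, 0], [0, 0, 0]]]'

```text
time_s: 10.8
tool_pos: [0.4756, -0.3357, 0.0173]
tool_rot: [-90.1, -0.0, -0.0]
force: [-2.1, 1.4, 5.6]
grip_width: 0.0423
```

Emit:
carry_out --targets '[[[0, 0, 0], [0, 0, 0]], [[0, 0, 0], [0, 0, 0]], [[0, 0, 0], [0, 0, 0]], [[0, 0, 0], [0, 0, 0]], [[0, -5, 0], [0, 0, 0]], [[0, -20, 0], [0, 0, 0]], [[0, -40, 0], [0, 0, 0]], [[0, -45, 0], [0, 0, 0]], [[0, -45, 0], [0, 0, 0]], [[0, -45, 0], [0, 0, 0]], [[0, 0, 0], [0, 0, 0]]]' --jaw 0.75

```text
time_s: 11.9
tool_pos: [0.4787, -0.3372, 0.2243]
tool_rot: [-90.5, -0.6, -0.0]
force: [0.6, 0.1, 0.4]
grip_width: 0.0654
```

```bash
python3 - <<'E'
from h import *
im=env.read_camera("wrist")[:,:,::-1].copy();cv2.imwrite("pics/w7.png",im)
im=env.read_camera("side")[160:280,320:420,::-1];cv2.imwrite("pics/s7.png",cv2.resize(im,None,fx=4,fy=4))
plan([(.49,-.25,.22,0),(.63,.06,.20,0),(.6395,.108,.08,0)])
E
```

```text
at [ 0.4758 -0.3357  0.218 ] [-9.013e+01 -1.300e-01 -4.000e-02]
12 [[[7.1, -1.0, 42.9], [0, np.float64(-0.0), 0]], [[7.1, -1.0, 42.8], [0, np.float64(-0.0), 0]], [[17.5, 2.5, 38.8], [0, np.float64(-0.0), 0]], [[17.5, 2.5, 38.8], [0, np.float64(-0.0), 0]], [[17.5, 2.5, 38.8], [0, np.float64(-0.0), 0]], [[17.4, 2.5, 38.7], [0, np.float64(-0.0), 0]], [[17.5, 2.5, 38.8], [0, np.float64(-0.0), 0]], [[17.4, 2.5, 38.7], [0, np.float64(-0.0), 0]], [[17.5, 2.5, 38.8], [0, np.float64(-0.0), 0]], [[17.4, 2.5, 38.7], [0, np.float64(-0.0), 0]], [[3.2, 40.0, 16.0], [0, np.float64(-0.0), 0]], [[3.2, 40.0, 16.0], [0, np.float64(-0.0), 0]]]
1 [[[3.1, 40.0, 16.0], [0, np.float64(-0.0), 0]]]
```

View pics/w7.png

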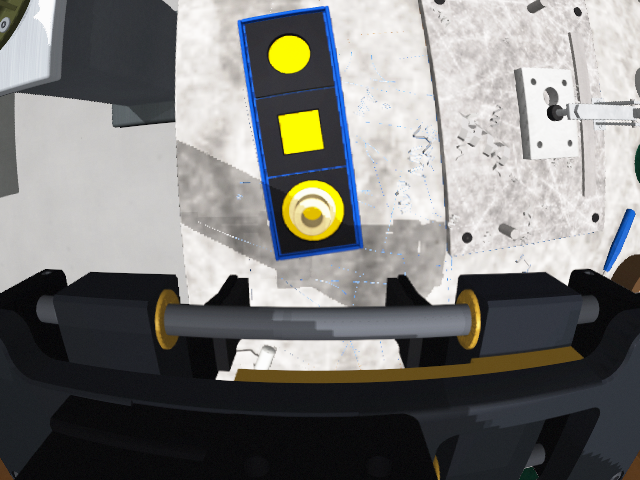

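View pics/s7.png

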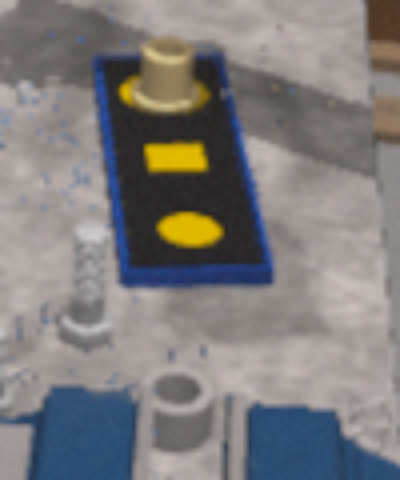

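```bash
python3 - <<'E'
from h import *
plan([(.49,-.25,.22,0),(.60,0,.20,24),(.6395,.108,.13,24)],start=(.4758,-.3351,.218,0))
E
```

```text
12 [[[7.1, -1.0, 42.6], [0, np.float64(-0.0), 0]], [[7.1, -1.0, 42.5], [0, np.float64(-0.0), 0]], [[15.7, 2.9, 35.7], [0, np.float64(-3.4), 0]], [[17.8, 2.9, 34.7], [0, np.float64(-3.4), 0]], [[19.8, 2.8, 33.6], [0, np.float64(-3.4), 0]], [[21.8, 2.9, 32.4], [0, np.float64(-3.4), 0]], [[23.7, 2.8, 31.0], [0, np.float64(-3.5), 0]], [[25.5, 2.9, 29.5], [0, np.float64(-3.4), 0]], [[27.3, 2.8, 28.0], [0, np.float64(-3.5), 0]], [[26.7, 23.3, 27.5], [0, np.float64(-0.0), 0]], [[26.6, 23.4, 27.5], [0, np.float64(-0.0), 0]], [[26.7, 23.3, 27.6], [0, np.float64(-0.0), 0]]]
```

Emit:
carry_out --targets '[[[7, -1, 42.5], [0, 0, 0]], [[7, -1, 42.5], [0, 0, 0]], [[15.5, 3, 35.5], [0, -3.4, 0]], [[18, 3, 34.5], [0, -3.4, 0]], [[20, 3, 33.5], [0, -3.4, 0]], [[22, 3, 32.5], [0, -3.4, 0]], [[23.5, 3, 31], [0, -3.4, 0]], [[25.5, 3, 29.5], [0, -3.5, 0]], [[27.5, 3, 28], [0, -3.5, 0]], [[26.5, 23, 27.5], [0, 0, 0]], [[26.5, 23, 27.5], [0, 0, 0]], [[26.5, 23, 27.5], [0, 0, 0]]]' --jaw 0.65

```text
time_s: 13.2
tool_pos: [0.6382, 0.108, 0.1255]
tool_rot: [-90.0, 0.2, 24.0]
force: [0.3, -0.5, -0.3]
grip_width: 0.0567
```

Emit:
carry_out --targets '[[[0, 20, 0], [0, 0, 0]], [[0, 25, 0], [0, 0, 0]], [[0, 20, 0], [0, 0, 0]], [[0, 5, 0], [0, 0, 0]], [[0, 0, 0], [0, 0, 0]], [[0, 0, 0], [0, 0, 0]]]'

```text
time_s: 13.8
tool_pos: [0.6393, 0.1071, 0.0589]
tool_rot: [-90.0, -0.0, 24.0]
force: [0.4, -0.2, 0.1]
grip_width: 0.0563
```

```bash
python3 - <<'E'
from h import *
o=env.get_obs();print(o['time_s'],np.round(o['tool_pos'],4),np.round(o['tool_rot'],2))
im=env.read_camera("wrist")[:,:,::-1].copy();raw=im.copy()
circ(im,(.6395,.108),.013,.034,(255,0,0));circ(im,(.6395,.108),.013,.0,(0,0,255))
cv2.imwrite("pics/w8.png",im)
cv2.imwrite("pics/w8c.png",cv2.resize(np.hstack([im[200:400,230:400],raw[200:400,230:400]]),None,fx=2.3,fy=2.3))
E
```

```text
13.8 [0.6393 0.1071 0.0589] [-9.000e+01 -3.000e-02  2.396e+01]
```

View pics/w8.png

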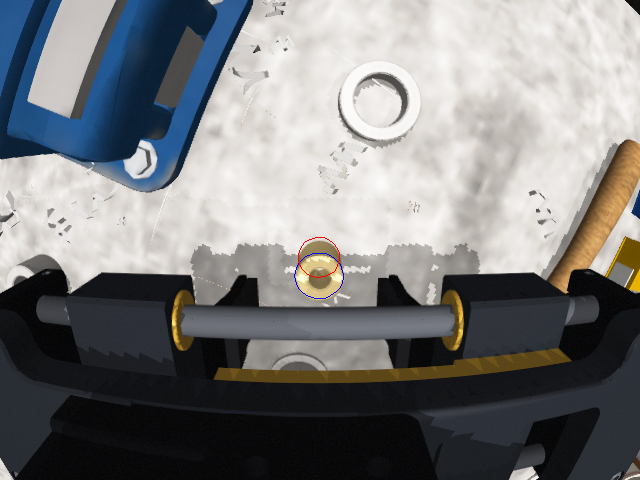

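View pics/w8c.png

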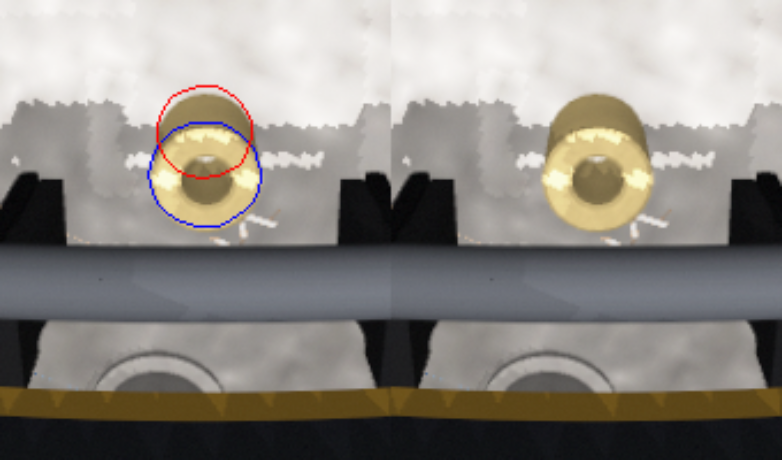

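Emit:
carry_out --targets '[[[0.5, 20, 0], [0, 0, 0]], [[0, 20, 0], [0, 0, 0]], [[0, 7, 0], [0, 0, 0]], [[0, 2, 0], [0, 0, 0]], [[0, 0, 0], [0, 0, 0]], [[0, 0, 0], [0, 0, 0]]]'

```text
time_s: 14.45
tool_pos: [0.6403, 0.1074, 0.0107]
tool_rot: [-90.0, -0.1, 24.0]
force: [-0.9, -0.5, 0.3]
grip_width: 0.0568
```

Emit:
carry_out --targets '[[[0, 0, 0], [0, 0, 0]], [[0, 0, 0], [0, 0, 0]], [[0, 0, 0], [0, 0, 0]], [[0, 0, 0], [0, 0, 0]], [[0, 0, 0], [0, 0, 0]], [[0, 0, 0], [0, 0, 0]], [[0, 0, 0], [0, 0, 0]], [[0, 0, 0], [0, 0, 0]]]' --jaw 0 --squeeze 30

```text
time_s: 15.25
tool_pos: [0.6397, 0.1072, 0.0095]
tool_rot: [-90.0, -0.0, 24.0]
force: [0.7, 0.5, -1.0]
grip_width: 0.0251
```

Emit:
carry_out --targets '[[[0, -5, 0], [0, 0, 0]], [[0, -10, 0], [0, 0, 0]], [[0, -15, 0], [0, 0, 0]], [[0, -30, 0], [0, 0, 0]], [[0, 0, 0], [0, 0, 0]], [[0, 0, 0], [0, 0, 0]]]'

```text
time_s: 15.85
tool_pos: [0.6403, 0.1072, 0.071]
tool_rot: [-90.1, -0.1, 24.0]
force: [-0.3, -0.2, -1.4]
grip_width: 0.025
```

```bash
python3 - <<'E'
from h import *
o=env.get_obs();print(o['time_s'],np.round(o['tool_pos'],4),np.round(o['tool_rot'],2))
im=env.read_camera("wrist")[200:400,200:440,::-1].copy()
cv2.imwrite("pics/w9.png",cv2.resize(im,None,fx=3,fy=3))
p=o['tool_pos']
plan([(p[0],p[1],.13,24),(.60,0,.20,24),(.4522,-.1726,.15,0),(.4522,-.1726,.045,0)],start=(p[0],p[1],p[2],24))
E
```

```text
15.85 [0.6403 0.1072 0.071 ] [-90.07  -0.14  23.95]
12 [[[0.0, -29.5, 0.0], [0, np.float64(-0.0), 0]], [[0.0, -29.5, 0.0], [0, np.float64(-0.0), 0]], [[-26.8, -23.3, -27.2], [0, np.float64(-0.0), 0]], [[-26.8, -23.3, -27.2], [0, np.float64(-0.0), 0]], [[-26.8, -23.4, -27.2], [0, np.float64(-0.0), 0]], [[-34.2, 8.3, -16.3], [0, np.float64(4.0), 0]], [[-33.0, 8.3, -18.6], [0, np.float64(4.0), 0]], [[-31.6, 8.4, -20.9], [0, np.float64(4.0), 0]], [[-30.1, 8.3, -23.0], [0, np.float64(4.0), 0]], [[-28.4, 8.4, -25.0], [0, np.float64(4.0), 0]], [[-26.6, 8.3, -27.0], [0, np.float64(4.0), 0]], [[-0.0, 35.0, 0.0], [0, np.float64(-0.0), 0]]]
2 [[[-0.0, 35.0, 0.0], [0, np.float64(-0.0), 0]], [[-0.0, 35.0, 0.0], [0, np.float64(-0.0), 0]]]
```

View pics/w9.png

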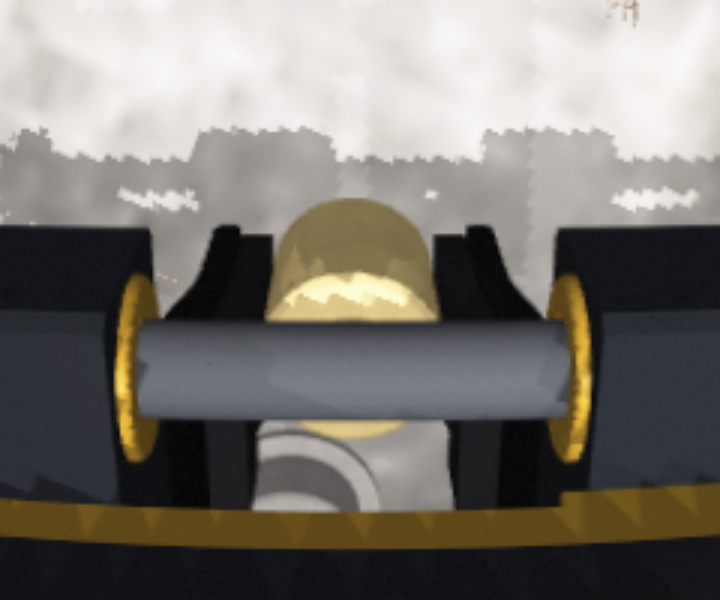

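Emit:
carry_out --targets '[[[0, -30, 0], [0, 0, 0]], [[0, -30, 0], [0, 0, 0]], [[-27, -23, -27], [0, 0, 0]], [[-27, -23, -27], [0, 0, 0]], [[-27, -23, -27], [0, 0, 0]], [[-34, 8, -16], [0, 4, 0]], [[-33, 8, -18.5], [0, 4, 0]], [[-31.5, 8, -21], [0, 4, 0]], [[-30, 8, -23], [0, 4, 0]], [[-28, 8, -25], [0, 4, 0]], [[-26.5, 8, -27], [0, 4, 0]], [[0, 0, 0], [0, 0, 0]]]'

```text
time_s: 17.1
tool_pos: [0.4457, -0.1765, 0.148]
tool_rot: [-90.1, 0.4, -0.6]
force: [-0.4, -0.4, -1.4]
grip_width: 0.0247
```

Emit:
carry_out --targets '[[[0, 35, 0], [0, 0, 0]], [[0, 35, 0], [0, 0, 0]], [[0, 25, 0], [0, 0, 0]], [[0, 0, 0], [0, 0, 0]], [[0, 0, 0], [0, 0, 0]]]'

```text
time_s: 17.6
tool_pos: [0.4511, -0.1712, 0.0553]
tool_rot: [-89.9, 0.1, 0.0]
force: [0.2, 0.1, -0.6]
grip_width: 0.025
```

```bash
python3 - <<'E'
from h import *
o=env.get_obs();print(o['time_s'],np.round(o['tool_pos'],4),np.round(o['tool_rot'],2))
im=env.read_camera("wrist")[:,:,::-1].copy()
circ(im,(.4522,-.1726),.021,.013,(0,0,255))
cv2.imwrite("pics/w10.png",im[100:420,120:520])
plan([(.4522,-.1726,.020,0)])
E
```

```text
17.6 [ 0.4511 -0.1712  0.0553] [-8.994e+01  5.000e-02  1.000e-02]
at [ 0.452  -0.1717  0.0563] [-9.001e+01 -7.000e-02 -1.000e-02]
1 [[[0.2, 36.3, -0.9], [0, np.float64(-0.0), 0]]]
```

View pics/w10.png

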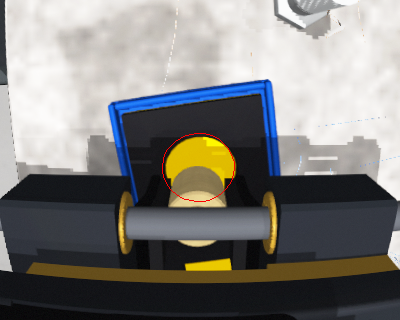

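Emit:
carry_out --targets '[[[0, 15, -1], [0, 0, 0]], [[0, 14, 0], [0, 0, 0]], [[0, 6, 0], [0, 0, 0]], [[0, 2, 0], [0, 0, 0]], [[0, 0, 0], [0, 0, 0]], [[0, 0, 0], [0, 0, 0]]]'

```text
time_s: 18.25
tool_pos: [0.4516, -0.173, 0.0189]
tool_rot: [-90.0, -0.0, -0.0]
force: [0.7, 1.5, -0.9]
grip_width: 0.0248
```

Emit:
carry_out --targets '[[[0, 1, 0], [0, 0, 0]], [[0, 0.5, 0], [0, 0, 0]], [[0, 0, 0], [0, 0, 0]], [[0, 0, 0], [0, 0, 0]]]'

```text
time_s: 18.65
tool_pos: [0.4511, -0.1729, 0.017]
tool_rot: [-90.0, -0.0, -0.0]
force: [-0.1, -0.4, -1.0]
grip_width: 0.025
```

Emit:
carry_out --targets '[[[0, 0.7, 0], [0, 0, 0]], [[0, 0, 0], [0, 0, 0]], [[0, 0, 0], [0, 0, 0]]]'

```text
time_s: 18.95
tool_pos: [0.4513, -0.1729, 0.0164]
tool_rot: [-90.0, -0.0, -0.0]
force: [-0.9, 0.1, 1.4]
grip_width: 0.0251
```

```bash
python3 - <<'E'
from h import *
im=env.read_camera("wrist")[150:400,200:440,::-1].copy()
cv2.imwrite("pics/w11.png",cv2.resize(im,None,fx=2.3,fy=2.3))
E
```

```text
(no output)
```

View pics/w11.png

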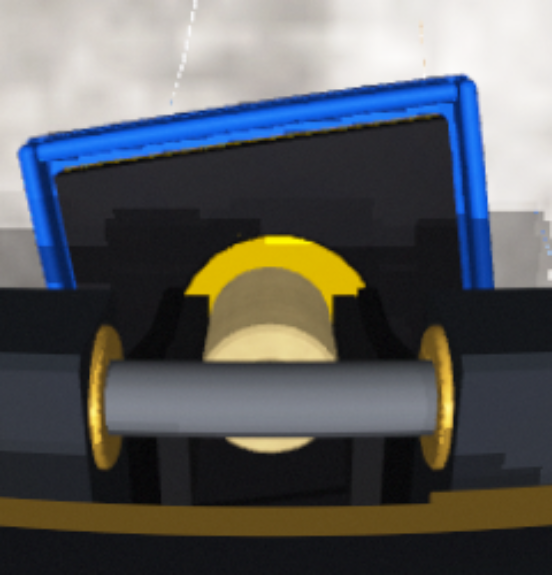

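Emit:
carry_out --targets '[[[0, 0, 0], [0, 0, 0]], [[0, 0, 0], [0, 0, 0]], [[0, 0, 0], [0, 0, 0]], [[0, 0, 0], [0, 0, 0]], [[0, -5, 0], [0, 0, 0]], [[0, -25, 0], [0, 0, 0]], [[0, -45, 0], [0, 0, 0]], [[0, -45, 0], [0, 0, 0]], [[0, -40, 0], [0, 0, 0]], [[10, -5, 20], [0, 0, 0]], [[25, 0, 35], [0, 0, 0]], [[25, 0, 38], [0, 0, 0]]]' --jaw 0.6

```text
time_s: 20.2
tool_pos: [0.512, -0.0802, 0.1825]
tool_rot: [-90.1, -0.1, -0.2]
force: [1.5, -0.9, -0.6]
grip_width: 0.0525
```

Emit:
carry_out --targets '[[[25, 10, 38], [0, 0, 0]], [[20, 30, 38], [0, 0, 0]], [[0, 35, 0], [0, 0, 0]], [[0, 10, 0], [0, 0, 0]], [[0, 0, 0], [0, 0, 0]], [[0, 0, 0], [0, 0, 0]]]'

```text
time_s: 20.8
tool_pos: [0.5559, -0.007, 0.0988]
tool_rot: [-90.0, -0.1, -0.2]
force: [0.2, 0.5, -0.2]
grip_width: 0.0526
```

```bash
python3 - <<'E'
from h import *
o=env.get_obs();print(o['time_s'],np.round(o['tool_pos'],4),np.round(o['tool_rot'],2))
im=env.read_camera("wrist")[:,:,::-1].copy();raw=im.copy()
circ(im,(.5573,-.0015),.006,.054,(255,0,0));circ(im,(.5573,-.0015),.012,.0,(0,0,255))
cv2.imwrite("pics/w12.png",im)
cv2.imwrite("pics/w12c.png",cv2.resize(np.hstack([im[180:380,230:400],raw[180:380,230:400]]),None,fx=2.3,fy=2.3))
plan([(.5573,-.0015,.08,0)])
E
```

```text
20.8 [ 0.5559 -0.007   0.0988] [-9.005e+01 -8.000e-02 -1.600e-01]
at [ 0.5564 -0.007   0.0993] [-90.06  -0.14  -0.17]
1 [[[0.9, 19.3, 5.5], [0, np.float64(-0.2), 0]]]
```

View pics/w12.png

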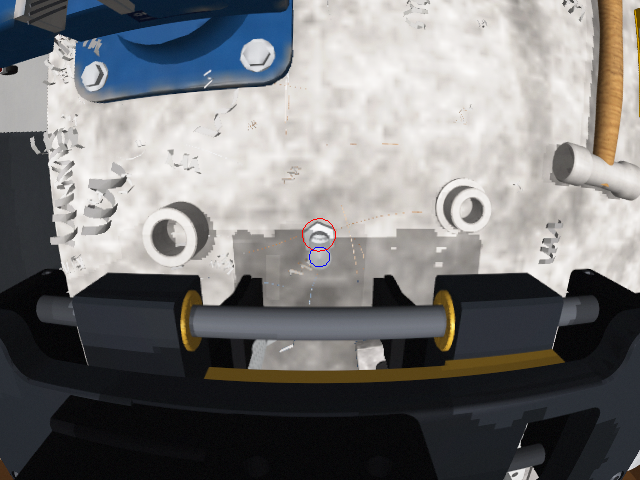

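View pics/w12c.png

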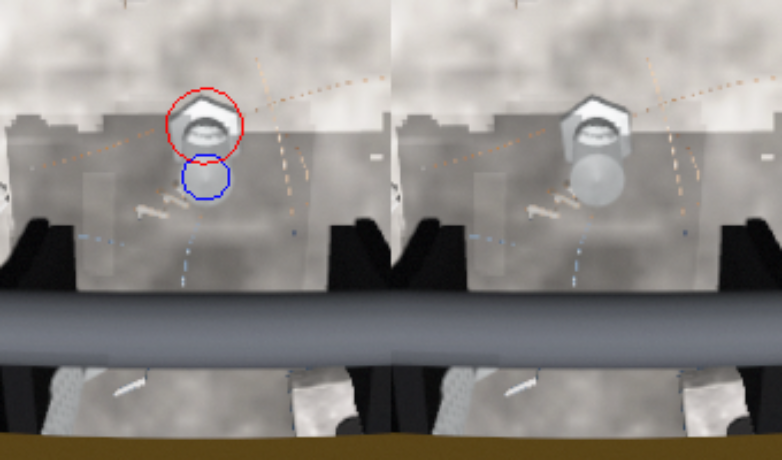

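Emit:
carry_out --targets '[[[1, 15, 4], [0, 0, 0]], [[0, 30, 1], [0, 0, 0]], [[0, 25, 0], [0, 0, 0]], [[0, 10, 0], [0, 0, 0]], [[0, 4, 0], [0, 0, 0]], [[0, 0, 0], [0, 0, 0]], [[0, 0, 0], [0, 0, 0]]]'

```text
time_s: 21.55
tool_pos: [0.5574, -0.0006, 0.0147]
tool_rot: [-90.0, -0.1, -0.1]
force: [0.3, -0.9, -0.0]
grip_width: 0.0527
```

Emit:
carry_out --targets '[[[0, 0, 0], [0, 0, 0]], [[0, 0, 0], [0, 0, 0]], [[0, 0, 0], [0, 0, 0]], [[0, 0, 0], [0, 0, 0]], [[0, 0, 0], [0, 0, 0]], [[0, 0, 0], [0, 0, 0]], [[0, 0, 0], [0, 0, 0]], [[0, 0, 0], [0, 0, 0]]]' --jaw 0 --squeeze 25

```text
time_s: 22.35
tool_pos: [0.5564, -0.0007, 0.0136]
tool_rot: [-90.0, -0.0, -0.0]
force: [0.2, 0.2, 0.7]
grip_width: 0.0184
```

Emit:
carry_out --targets '[[[0, -4, 0], [0, 0, 0]], [[0, -8, 0], [0, 0, 0]], [[0, -10, 0], [0, 0, 0]], [[0, 0, 0], [0, 0, 0]], [[0, 0, 0], [0, 0, 0]]]'

```text
time_s: 22.85
tool_pos: [0.5568, -0.0007, 0.0362]
tool_rot: [-90.0, -0.1, -0.1]
force: [-1.0, -0.4, -0.2]
grip_width: 0.0189
```

```bash
python3 - <<'E'
from h import *
o=env.get_obs();print(o['time_s'],np.round(o['tool_pos'],4),np.round(o['tool_rot'],2))
im=env.read_camera("wrist")[180:400,200:440,::-1].copy()
im2=env.read_camera("side")[160:270,270:380,::-1]
cv2.imwrite("pics/w13.png",np.hstack([cv2.resize(im,(480,440)),cv2.resize(im2,(320,440))]))
E
```

```text
22.85 [ 0.5568 -0.0007  0.0362] [-9.002e+01 -7.000e-02 -5.000e-02]
```

View pics/w13.png

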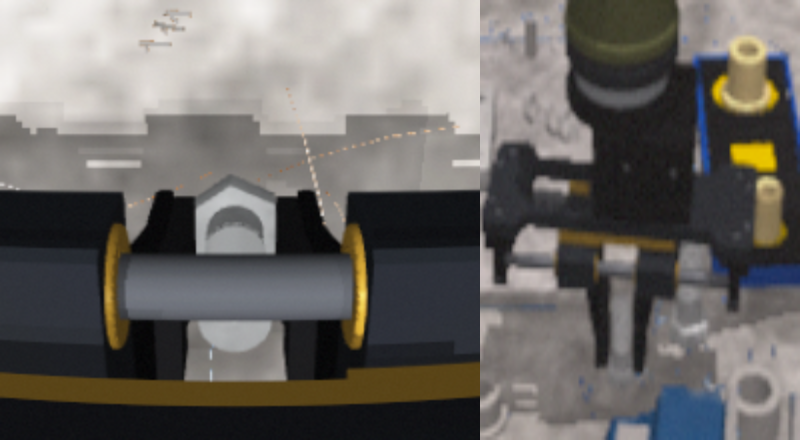

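```bash
python3 - <<'E'
from h import *
plan([(.5568,-.0007,.16,0),(.4643,-.2538,.16,0),(.4643,-.2538,.06,0)],step=40)
E
```

```text
at [ 0.5562 -0.0008  0.0355] [-9.002e+01  1.000e-02 -5.000e-02]
12 [[[0.2, -31.1, 0.0], [0, np.float64(-0.0), 0]], [[0.1, -31.1, 0.0], [0, np.float64(-0.0), 0]], [[0.2, -31.2, 0.0], [0, np.float64(-0.0), 0]], [[0.1, -31.1, 0.1], [0, np.float64(-0.0), 0]], [[-13.2, -0.0, -36.2], [0, np.float64(-0.0), 0]], [[-13.2, -0.0, -36.2], [0, np.float64(-0.0), 0]], [[-13.2, -0.0, -36.2], [0, np.float64(-0.0), 0]], [[-13.2, -0.0, -36.1], [0, np.float64(-0.0), 0]], [[-13.2, -0.0, -36.2], [0, np.float64(-0.0), 0]], [[-13.1, -0.0, -36.1], [0, np.float64(-0.0), 0]], [[-13.2, -0.0, -36.2], [0, np.float64(-0.0), 0]], [[0.0, 33.3, 0.0], [0, np.float64(-0.0), 0]]]
2 [[[0.0, 33.3, 0.0], [0, np.float64(-0.0), 0]], [[0.0, 33.4, 0.0], [0, np.float64(-0.0), 0]]]
```

Emit:
carry_out --targets '[[[0, -25, 0], [0, 0, 0]], [[0, -35, 0], [0, 0, 0]], [[0, -35, 0], [0, 0, 0]], [[0, -30, 0], [0, 0, 0]], [[-13, 0, -36], [0, 0, 0]], [[-13, 0, -36], [0, 0, 0]], [[-13, 0, -36], [0, 0, 0]], [[-13, 0, -36], [0, 0, 0]], [[-13, 0, -36], [0, 0, 0]], [[-13, 0, -36], [0, 0, 0]], [[-13, 0, -36], [0, 0, 0]], [[0, 0, 0], [0, 0, 0]]]'

```text
time_s: 24.15
tool_pos: [0.4618, -0.2591, 0.1598]
tool_rot: [-90.1, 0.1, -0.6]
force: [-0.2, 0.1, -0.4]
grip_width: 0.019
```

Emit:
carry_out --targets '[[[0, 35, 0], [0, 0, 0]], [[0, 35, 0], [0, 0, 0]], [[0, 25, 0], [0, 0, 0]], [[0, 0, 0], [0, 0, 0]], [[0, 0, 0], [0, 0, 0]]]'

```text
time_s: 24.65
tool_pos: [0.4653, -0.2521, 0.0657]
tool_rot: [-90.0, 0.0, -0.0]
force: [-0.5, -0.9, 0.4]
grip_width: 0.0189
```

```bash
python3 - <<'E'
from h import *
o=env.get_obs();print(o['time_s'],np.round(o['tool_pos'],4),np.round(o['tool_rot'],2))
im=env.read_camera("wrist")[:,:,::-1].copy()
circ(im,(.4643,-.2538),.020,.013,(0,0,255))
im2=env.read_camera("side")[150:250,300:400,::-1]
cv2.imwrite("pics/w14.png",np.hstack([cv2.resize(im[150:400,200:440],(480,500)),cv2.resize(im2,(320,500))]))
plan([(.4643,-.2538,.03,0)])
E
```

```text
24.65 [ 0.4653 -0.2521  0.0657] [-8.996e+01  2.000e-02 -1.000e-02]
at [ 0.4665 -0.2529  0.0672] [-9.008e+01 -1.300e-01 -3.000e-02]
1 [[[-2.2, 37.2, -0.9], [0, np.float64(-0.0), 0]]]
```

View pics/w14.png

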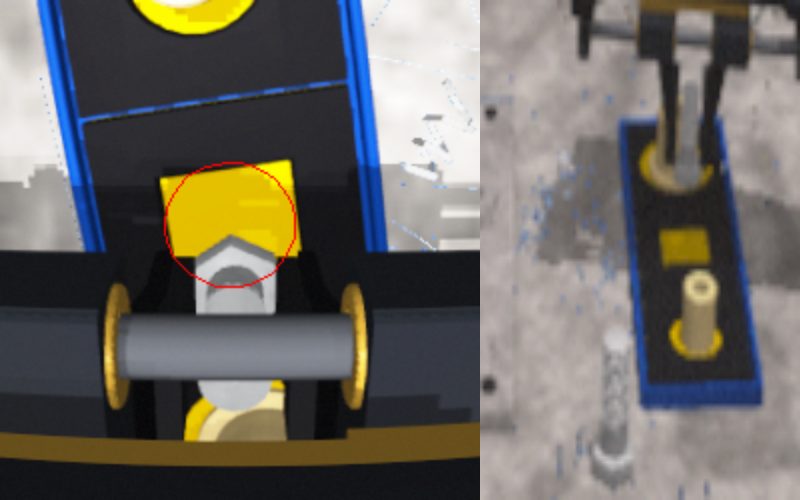

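Emit:
carry_out --targets '[[[-1, 15, -1], [0, 0, 0]], [[-0.5, 15, 0], [0, 0, 0]], [[0, 8, 0], [0, 0, 0]], [[0, 3, 0], [0, 0, 0]], [[0, 0, 0], [0, 0, 0]], [[0, 0, 0], [0, 0, 0]]]'

```text
time_s: 25.35
tool_pos: [0.464, -0.2536, 0.0247]
tool_rot: [-90.0, -0.0, -0.0]
force: [-0.5, -0.1, -1.1]
grip_width: 0.0191
```

Emit:
carry_out --targets '[[[0, 1, 0], [0, 0, 0]], [[0, 1, 0], [0, 0, 0]], [[0, 0, 0], [0, 0, 0]], [[0, 0, 0], [0, 0, 0]]]'

```text
time_s: 25.75
tool_pos: [0.4637, -0.2536, 0.0227]
tool_rot: [-90.0, -0.0, -0.0]
force: [0.5, 0.1, -0.3]
grip_width: 0.0187
```

Emit:
carry_out --targets '[[[0, 1, 0], [0, 0, 0]], [[0, 0.5, 0], [0, 0, 0]], [[0, 0, 0], [0, 0, 0]], [[0, 0, 0], [0, 0, 0]]]'

```text
time_s: 26.15
tool_pos: [0.4636, -0.2536, 0.021]
tool_rot: [-90.0, 0.0, -0.0]
force: [0.2, 0.1, -0.7]
grip_width: 0.0186
```

```bash
python3 - <<'E'
from h import *
im=env.read_camera("wrist")[:,:,::-1].copy();print(env.get_obs()['force'])
cv2.imwrite("pics/w15.png",cv2.resize(im[150:400,200:440],(576,600)))
E
```

```text
[-0.04831418  0.6387591  -0.553095  ]
```

View pics/w15.png

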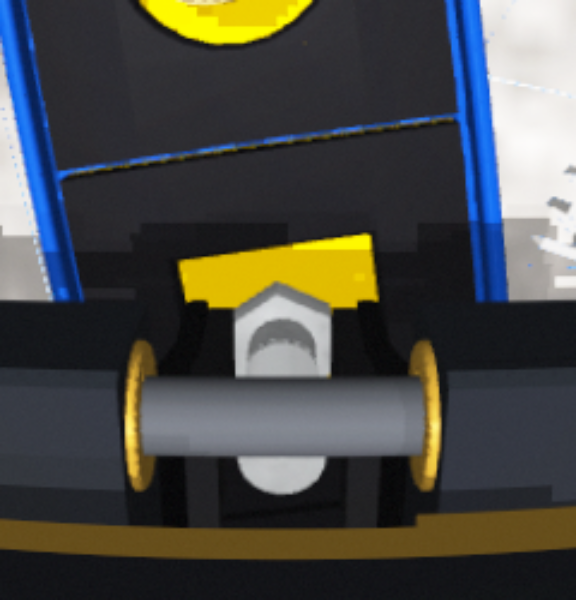

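Emit:
carry_out --targets '[[[0, 0.7, 0], [0, 0, 0]], [[0, 0, 0], [0, 0, 0]], [[0, 0, 0], [0, 0, 0]]]'

```text
time_s: 26.5
tool_pos: [0.4638, -0.2536, 0.0206]
tool_rot: [-90.0, -0.0, -0.0]
force: [-0.0, 0.7, 1.4]
grip_width: 0.0186
```

Emit:
carry_out --targets '[[[0, 0.3, 0], [0, 0, 0]], [[0, 0, 0], [0, 0, 0]], [[0, 0, 0], [0, 0, 0]]]'

```text
time_s: 26.8
tool_pos: [0.4638, -0.2537, 0.0206]
tool_rot: [-90.0, -0.0, -0.0]
force: [-1.8, 0.9, 4.8]
grip_width: 0.0189
```

Emit:
carry_out --targets '[[[0, 0, 0], [0, 0, 0]], [[0, 0, 0], [0, 0, 0]], [[0, 0, 0], [0, 0, 0]], [[0, 0, 0], [0, 0, 0]], [[0, -5, 0], [0, 0, 0]], [[0, -20, 0], [0, 0, 0]], [[0, -40, 0], [0, 0, 0]], [[0, -45, 0], [0, 0, 0]], [[0, -45, 0], [0, 0, 0]], [[0, -40, 0], [0, 0, 0]], [[0, 0, 0], [0, 0, 0]], [[0, 0, 0], [0, 0, 0]]]' --jaw 0.6

```text
time_s: 28.0
tool_pos: [0.4641, -0.2539, 0.2162]
tool_rot: [-90.1, -0.1, -0.0]
force: [-0.8, -0.1, -1.2]
grip_width: 0.0521
```

Emit:
carry_out --targets '[[[0, 0, -45], [0, 0, 0]], [[0, 0, -45], [0, 0, 0]], [[0, 0, -45], [0, 0, 0]], [[0, 0, 0], [0, 0, 0]], [[0, 0, 0], [0, 0, 0]], [[0, 0, 0], [0, 0, 0]]]'

```text
time_s: 28.6
tool_pos: [0.4637, -0.3866, 0.2138]
tool_rot: [-89.9, 0.1, 0.1]
force: [0.7, 1.1, 0.7]
grip_width: 0.0524
```

```bash
python3 - <<'E'
from h import *
im=env.read_camera("wrist")[:,:,::-1].copy()
cv2.imwrite("pics/w16.png",im)
im2=env.read_camera("side")[150:280,240:400,::-1]
im3=env.read_camera("top")[150:320,130:500,::-1]
cv2.imwrite("pics/s16.png",cv2.resize(im2,None,fx=4,fy=4));cv2.imwrite("pics/t16.png",cv2.resize(im3,None,fx=2.1,fy=2.1))
print(env.get_obs()['force'],env.get_obs()['time_s'])
E
```

```text
[0.20133309 0.30323004 0.594602  ] 28.75
```

View pics/w16.png

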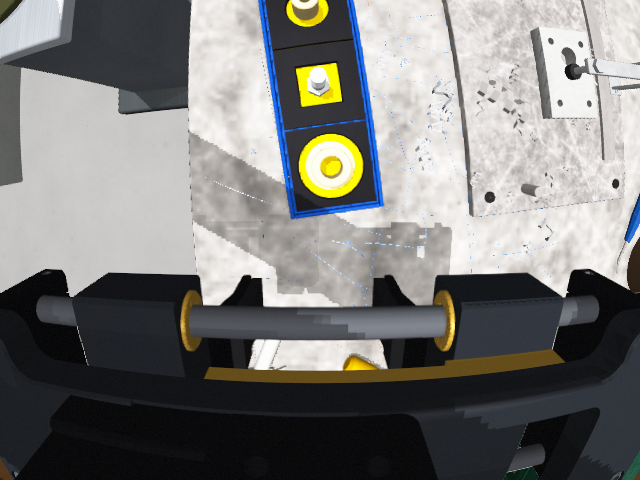

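View pics/s16.png

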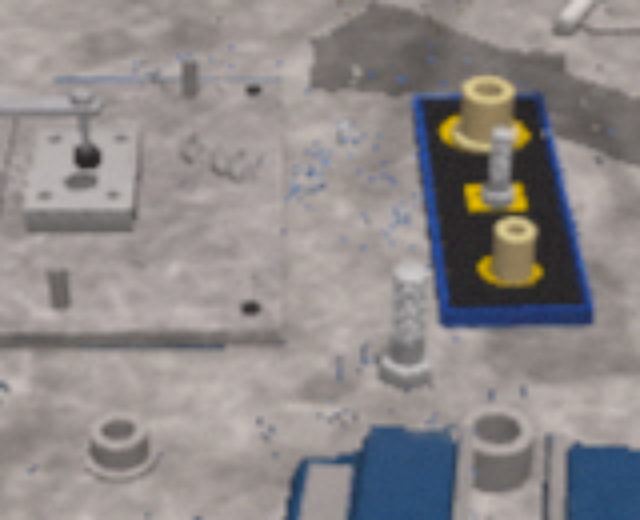

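View pics/t16.png

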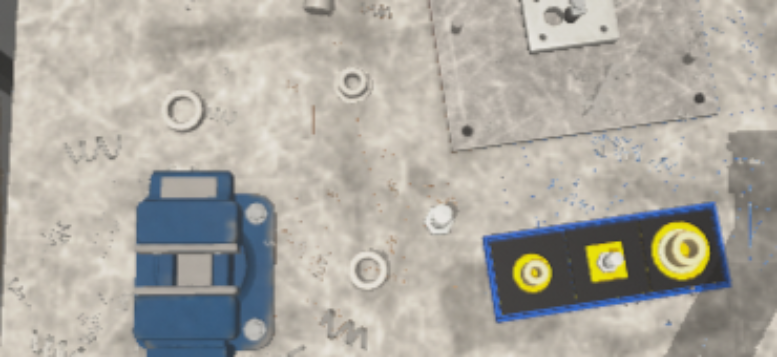

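All three parts stand upright in their pockets (wrist view: wide (330,165), square (318,85), small (305,8)). The steel bushes and the larger bolt look unmoved.

```bash
python3 -c "
from cell import env
print(env.sign_off())"
```

```text
the job is handed in; nothing more can be done
None
```

The repair kit is made up in the blue tray and handed in at about 29 s of robot time. I placed the flanged bronze bush in the wide pocket first, then the small bush in the small pocket, then the smaller of the two hex bolts, head down, in the square pocket.

- **Seating:** each part was lowered until the wrist force showed contact with the pocket floor, at the height expected from the grasp, and then released. The contact forces were only a few newtons.
- **Last look:** the side, top and wrist pictures showed all three parts upright inside their pockets and the gripper clear. The steel bushes and the larger bolt looked unmoved to the eye; I did not measure them again.
- **Disagreements:**
  - In the high wrist view the flanged bush sat about 2–3 mm from where the top camera put it. I corrected for this in the close view before gripping.
  - The networks' outlines mixed up some look-alikes in the top picture. I picked the parts by the descriptions and close crops.

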